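Sort the gel combs into the casting trays they fit

TASK

Set up the casting trays for pouring: the combs stand mixed up in the white drying rack. Take each comb out and seat it, teeth down, in the casting tray of its own width, with its bar fully down in the notches of both side walls: the narrow comb in the small tray, the medium comb in the medium tray, and the two wide combs in the two rows of the large tray. Leave the beaker and the bottle where they stand.

Things in the scene. Friction and masses are not known exactly. Their poses are not given: they have to be found in the camera images.
- comb_narrow: Grey plastic gel comb, upright, 60 g: teeth (3 mm thick, 44 mm wide, z = 0 to 22 mm) under a straight bar 82 mm long, 10 mm thick (z = 22 to 32 mm); on its middle a grip tab 36 mm wide, 10 mm thick (to z = 56 mm). Origin: middle of the teeth's lower edge; y along the bar, x through the thickness (grip the tab across x), z up; both ways round are equal. The only one with the 82 mm bar; fits tray_small.
- comb_medium: Grey plastic gel comb, upright, 60 g: teeth (3 mm thick, 69 mm wide, z = 0 to 22 mm) under a straight bar 107 mm long, 10 mm thick (z = 22 to 32 mm); on its middle a grip tab 36 mm wide, 10 mm thick (to z = 56 mm). Origin: middle of the teeth's lower edge; y along the bar, x through the thickness (grip the tab across x), z up; both ways round are equal. The only one with the 107 mm bar; fits tray_medium.
- comb_wide_1: Grey plastic gel comb, upright, 60 g: teeth (3 mm thick, 94 mm wide, z = 0 to 22 mm) under a straight bar 132 mm long, 10 mm thick (z = 22 to 32 mm); on its middle a grip tab 36 mm wide, 10 mm thick (to z = 56 mm). Origin: middle of the teeth's lower edge; y along the bar, x through the thickness (grip the tab across x), z up; both ways round are equal. One of two equal wide combs; fits either row of tray_large.
- comb_wide_2: Grey plastic gel comb, upright, 60 g: teeth (3 mm thick, 94 mm wide, z = 0 to 22 mm) under a straight bar 132 mm long, 10 mm thick (z = 22 to 32 mm); on its middle a grip tab 36 mm wide, 10 mm thick (to z = 56 mm). Origin: middle of the teeth's lower edge; y along the bar, x through the thickness (grip the tab across x), z up; both ways round are equal. The other of two equal wide combs; fits either row of tray_large.
- tray_small: Small casting tray, clear walls, black end gates, fixed. Inside 60 mm wide (y), 84 mm long (x). Origin: centre of underside. Side walls to z = 26 mm, gates 31 mm. At x = 0 both walls have a raised notch for one comb's bar: 13 mm wide, bottom at z = 29 mm, opening from z = 34 mm to a 29 mm mouth at 46 mm. A narrow comb seated in them has its origin at z = 7 mm, 8 mm free at either side; other combs do not fit.
- tray_medium: Medium casting tray, clear walls, black end gates, fixed. Inside 85 mm wide (y), 84 mm long (x). Origin: centre of underside. Side walls to z = 26 mm, gates 31 mm. At x = 0 both walls have a raised notch for one comb's bar: 13 mm wide, bottom at z = 29 mm, opening from z = 34 mm to a 29 mm mouth at 46 mm. A medium comb seated in them has its origin at z = 7 mm, 8 mm free at either side; other combs do not fit.
- tray_large: Large casting tray, clear walls, black end gates, fixed. Inside 110 mm wide (y), 112 mm long (x). Origin: centre of underside. Side walls to z = 26 mm, gates 31 mm. At x = -26 and at x = 26 mm both walls have a raised notch; one comb's bar in each pair: 13 mm wide, bottom at z = 29 mm, opening from z = 34 mm to a 29 mm mouth at 46 mm. A wide comb seated in them has its origin at z = 7 mm, 8 mm free at either side; other combs do not fit.
- comb_rack: White drying rack, fixed, 178 (x) x 128 (y) x 28 mm. Origin: centre of underside. Its flat top has four slits along y, 7 mm wide, at x = -69, -23, 23 and 69 mm, a comb in each: teeth in the slit, bar lying on the top (comb origin at z = 6 mm). Lift a comb straight up, at least 25 mm, to free its teeth. Combs stand 36 mm apart face to face.
- beaker: Clear beaker, 67 mm across, 83 mm tall, standing on the bench; a bystander. Origin: centre of its underside.
- bottle: White reagent bottle with a screw cap, 60 mm across, 105 mm tall, standing on the bench; a bystander. Origin: centre of its underside.

How it is judged (in metres and radians):
At the end, for the whole second after the job is handed in: Narrow comb in the small tray, medium comb in the medium tray, a wide comb in each row of the large tray: each within 5 mm of its notches along the tray and 12 mm of the middle across it, bar down to within 3 mm, upright within 0.12 rad, parallel to its notches within 0.09 rad, at rest (x of comb_narrow in the frame of tray_small between -0.005 and 0.005 m and y of comb_narrow in the frame of tray_small between -0.012 and 0.012 m and z of comb_narrow in the frame of tray_small between 0.004 and 0.01 m and angle between each of comb_narrow, comb_medium's own z axis and vertical below 0.12 rad and angle between the y axis of comb_narrow and the y axis of tray_small, either way round below 0.09 rad and linear speed of each of comb_narrow, comb_medium below 0.01 m/s and x of comb_medium in the frame of tray_medium between -0.005 and 0.005 m and y of comb_medium in the frame of tray_medium between -0.012 and 0.012 m and z of comb_medium in the frame of tray_medium between 0.004 and 0.01 m and angle between the y axis of comb_medium and the y axis of tray_medium, either way round below 0.09 rad and (((x of comb_wide_1 in the frame of tray_large between -0.031 and -0.021 m and y of comb_wide_1 in the frame of tray_large between -0.012 and 0.012 m and z of comb_wide_1 in the frame of tray_large between 0.004 and 0.01 m and angle between comb_wide_1's own z axis and vertical below 0.12 rad and angle between the y axis of comb_wide_1 and the y axis of tray_large, either way round below 0.09 rad and linear speed of comb_wide_1 below 0.01 m/s) and (x of comb_wide_2 in the frame of tray_large between 0.021 and 0.031 m and y of comb_wide_2 in the frame of tray_large between -0.012 and 0.012 m and z of comb_wide_2 in the frame of tray_large between 0.004 and 0.01 m and angle between comb_wide_2's own z axis and vertical below 0.12 rad and angle between the y axis of comb_wide_2 and the y axis of tray_large, either way round below 0.09 rad and linear speed of comb_wide_2 below 0.01 m/s)) or ((x of comb_wide_2 in the frame of tray_large between -0.031 and -0.021 m and y of comb_wide_2 in the frame of tray_large between -0.012 and 0.012 m and z of comb_wide_2 in the frame of tray_large between 0.004 and 0.01 m and angle between comb_wide_2's own z axis and vertical below 0.12 rad and angle between the y axis of comb_wide_2 and the y axis of tray_large, either way round below 0.09 rad and linear speed of comb_wide_2 below 0.01 m/s) and (x of comb_wide_1 in the frame of tray_large between 0.021 and 0.031 m and y of comb_wide_1 in the frame of tray_large between -0.012 and 0.012 m and z of comb_wide_1 in the frame of tray_large between 0.004 and 0.01 m and angle between comb_wide_1's own z axis and vertical below 0.12 rad and angle between the y axis of comb_wide_1 and the y axis of tray_large, either way round below 0.09 rad and linear speed of comb_wide_1 below 0.01 m/s)))); the robot touches nothing.
It fails at once if the beaker is pushed more than 25 mm or tipped over (distance of beaker from where it was at the start of the episode above 0.025 m or angle between beaker's own z axis and vertical above 0.5 rad).
It fails at once if the bottle is pushed more than 25 mm or tipped over (distance of bottle from where it was at the start of the episode above 0.025 m or angle between bottle's own z axis and vertical above 0.5 rad).
It also fails if it takes over 112 s, if anything falls off the work surface, if the arm or the gripper's body presses on something with over 40 N, if the wrist force passes 120 N, or if a joint passes its speed limit or range.

ROBOT

A 7-joint arm with a two-finger parallel gripper is mounted at the origin on a cart in front of the work surface, level with it; the furniture and walls round the work are solid. World frame = base frame: x ahead of the robot, y to its left, z up, the work surface at z = 0. Lengths are in m, angles in degrees, forces in N, time in s.
With the tool pointing down it reaches from about 0.425 to 1.025 m from the base axis. Payload 3.6 kg.
Tool frame: the origin (TCP) lies at the very end of the fingers, on their centre line; the grasp point (between the pads) lies 19 mm behind it (grip_point_offset is the distance from the TCP to the grasp point, in m); x points along the fingers, y is the direction in which the jaws open and shut, and the axes are right-handed (so a half turn about x gives the same grasp; the last joint's range is limited). The gripper opens to 85 mm and grips with 20 to 120 N. Pads are 22 mm wide; open, the fingers measure 114 mm over their backs; the gripper's body (76 mm by 85 mm) begins 54 mm behind the grasp point. The pads swing forward as they close: fully open they stand 13 mm farther back than shut.
Start: joints at [-69.815, 33.873, 2.773, 92.16, -1.908, 54.013, -1.931], TCP at [0.313, 0.654, 0.231] pointing down, gripper open.
Joint ranges: [-153.93, 153.93], [-27.13, 128.08], [-72.61, 78.16], [10.71, 143.7], [-87.88, 267.88], [4.46, 118.87], [-176.78, 176.78]. Speed limits (degrees/s): [147.25, 147.25, 180, 180, 180, 180, 180].

INTERFACE

Orientations are given as a 3x3 rotation matrix whose columns are the frame's x, y, z axes.
In Python, from cell import goto, move_straight, move_joints, move_gripper, sleep, inverse_kinematics, capture, IKError, finish_job, get_clock, get_joints, get_joint_velocities, get_joint_efforts, get_tcp_pos, get_ee_rot, get_ft_force, get_moment, get_opening, grip_point_offset gives the robot as it stands. Calls block until the motion is done:
- goto(position, orientation): joint-space move of the TCP to a pose.
- move_straight(position, rot=None, max_speed=0.15): straight line of the TCP; rot=None keeps the orientation; max_speed is the mean speed in m/s.
- move_joints(angles): joint-space move.
- move_gripper(opening, newtons=None): finger opening in m; newtons is the grip in N (None keeps the last); returns when the fingers have stopped.
- sleep(seconds).
- inverse_kinematics(position, orientation): joint angles nearest the present ones, or None.
- capture(name): name is "side" or "top" or "wrist"; returns a dict with "color" (480x640x3 uint8, blue, green, red), "camera_matrix" (3x3 intrinsics, pixels), "cam_to_world" (4x4, takes a point from camera to world coordinates). Camera axes: x right, y up, looking along -z (the intrinsics and any distortion apply to the point x, -y, -z); pixel columns grow to the right and rows downward; lengths in m; the calibration is good to about 2 mm. The wrist camera is an equidistant fisheye: a pixel r from the principal point sees the ray r / f radians off the axis. A picture is of the moment at which its call begins. There is no depth.
A pose or a line that the arm cannot do raises IKError and nothing moves.
- finish_job(): hands the job in, once; it reports no verdict.
Readings, each from a call of its own:
- get_clock(): time.
- get_joints(): joint angles.
- get_joint_velocities(): joint speeds.
- get_joint_efforts(): joint torques, N m.
- get_tcp_pos(): TCP position.
- get_ee_rot(): TCP orientation.
- get_ft_force(): force on the tool from outside, world axes, zero at the start.
- get_moment(): the same for the moment, N m.
- get_opening(): finger opening in m.
Only numpy, scipy, OpenCV 4.12 (cv2) and the standard library are available. Lean on these libraries where they do the work, as an engineer would, in place of code of your own. Each camera call takes 0.05 s, during which the arm holds its last target. There are 200 camera calls.

## Working session

There is one attempt and no reset: what is moved stays moved. The work goes in short steps, each a Python script; the robot and the scene stay as the last script left them, time stands still between calls to the robot, and variables do not carry over. Pictures are saved under pics/ and viewed, about 12 in all and at most 16, crops included, and the job is handed in when it is done.

```bash
mkdir -p pics; ls
python3 - <<'E'
from cell import *
import cv2,numpy as np
for n in ("top","side"):
    c=capture(n); cv2.imwrite(f"pics/{n}0.png",c["color"]); print(n,c["camera_matrix"].round(1).tolist(),c["cam_to_world"].round(3).tolist(),[k for k in c])
print(get_clock(),get_ee_rot().round(2) if hasattr(get_ee_rot(),'round') else get_ee_rot(),grip_point_offset)
E
```

```text
pics
top [[607.7, 0.0, 314.0], [0.0, 607.7, 233.8], [0.0, 0.0, 1.0]] [[-0.002, 0.975, -0.221, 0.169], [-1.0, -0.0, 0.006, 0.117], [0.006, 0.221, 0.975, 1.444], [0.0, 0.0, 0.0, 1.0]] ['color', 'camera_matrix', 'cam_to_world']
side [[623.6, 0.0, 322.3], [0.0, 623.6, 235.6], [0.0, 0.0, 1.0]] [[1.0, 0.019, -0.004, 0.474], [-0.015, 0.652, -0.758, -1.003], [-0.012, 0.758, 0.652, 0.992], [0.0, 0.0, 0.0, 1.0]] ['color', 'camera_matrix', 'cam_to_world']
0.1 [[-0.    0.43  0.9 ]
 [-0.    0.9  -0.43]
 [-1.   -0.    0.  ]] 0.0187
```

View pics/top0.png

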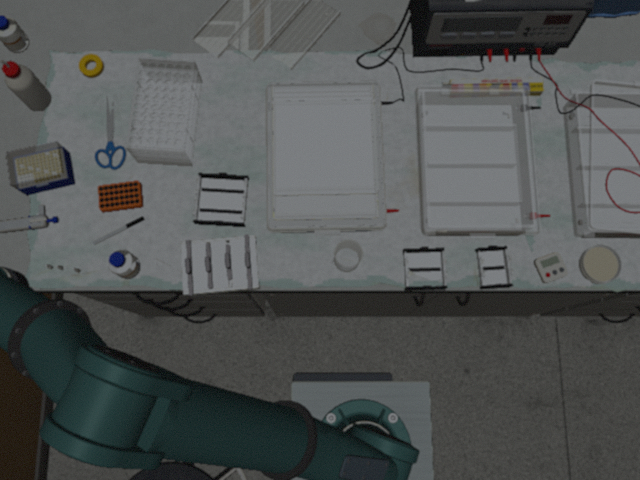

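View pics/side0.png

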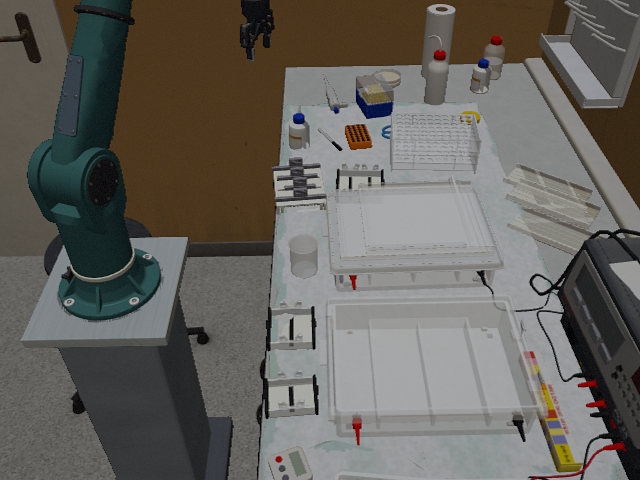

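The top view shows the rack at about (220,264), with its bars along the image vertical. The large tray is at (222,199), medium at (424,268), small at (493,267), beaker (347,255) and bottle (123,263). The side view agrees. Next I'll get rough positions and take wrist views.

```bash
cat > h.py <<'E'
from cell import *
import cv2,numpy as np
def ray(c,px):
    K=c["camera_matrix"];T=np.array(c["cam_to_world"]);u=(px[0]-K[0][2])/K[0][0];v=(px[1]-K[1][2])/K[1][1]
    if c.get("fish"):
        r=np.hypot(u,v);s=np.sinc(r/np.pi);d=np.array([u*s,-v*s,-np.cos(r)])
    else: d=np.array([u,-v,-1.])
    return T[:3,3],T[:3,:3]@d
def onz(c,px,z):
    o,d=ray(c,px);return o+d*(z-o[2])/d[2]
def snap(n):
    c=capture(n);c["fish"]=n=="wrist";return c
def R(yaw):  # tool down, jaw axis (y) at yaw degrees from world x
    a=np.radians(yaw);y=np.array([np.cos(a),np.sin(a),0]);x=np.array([0,0,-1.]);return np.column_stack([x,y,np.cross(x,y)])
E
python3 - <<'E'
from h import *
c=snap("top")
P={'rack':onz(c,(220,264),.03),'large':onz(c,(222,199),.02),'med':onz(c,(424,268),.02),'small':onz(c,(493,267),.02),'beaker':onz(c,(347,255),.05),'bottle':onz(c,(123,263),.05)}
for k,v in P.items(): print(k,v.round(3))
m=(P['rack']+P['large'])/2
def best(p):  # yaw and IK with reach check
    for y in (90,-90,0,180): print(y,inverse_kinematics(p,R(y)))
best([m[0]-.04,m[1],.3])
R0=get_ee_rot()
goto([m[0]-.03,m[1],.30],R(90))
w=snap("wrist");cv2.imwrite("pics/w1.png",w["color"]);np.save("w1.npy",w,allow_pickle=True)
print(np.array(w["camera_matrix"]).round(1).tolist(),np.array(w["cam_to_world"]).round(3).tolist(),get_clock())
E
```

```text
rack [0.416 0.33  0.03 ]
large [0.578 0.332 0.02 ]
med [ 0.408 -0.153  0.02 ]
small [ 0.411 -0.317  0.02 ]
beaker [0.434 0.031 0.05 ]
bottle [0.415 0.552 0.05 ]
90 [-39.34972902  17.90271308  -1.42606281 109.0328764    0.54834492
  53.07086199  48.9637651 ]
-90 [ -75.09056455   23.25631534   47.24167444  110.44083526  -20.69831554
   55.10686123 -108.07805332]
0 [-57.58220593  18.78168052  22.24482963 109.79455702  -8.77179822
  53.05779854 -31.11611074]
180 [-21.08016243  19.47574025 -25.08386491 108.25817176  10.01103633
  54.39921957 129.24037726]
[[371.6, 0.0, 321.1], [0.0, 371.6, 243.8], [0.0, 0.0, 1.0]] [[-0.002, -0.963, -0.268, 0.4], [1.0, -0.002, -0.001, 0.333], [0.001, -0.268, 0.963, 0.443], [0.0, 0.0, 0.0, 1.0]] 1.5667
```

View pics/w1.png

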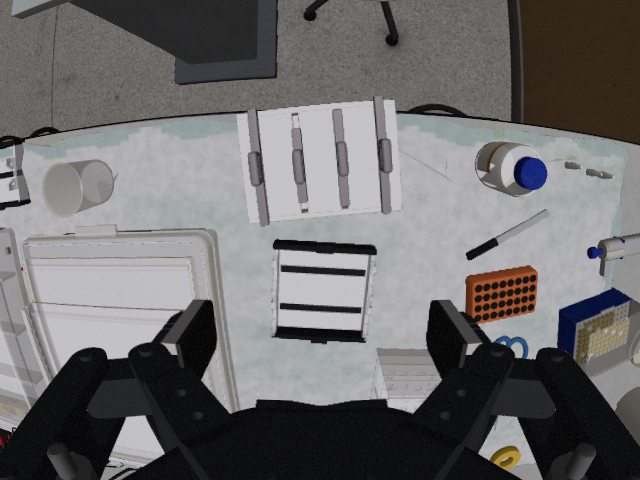

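The wrist view shows the rack combs from left to right, in order of +y: wide (col 255), narrow (297), medium (342), wide (385). The large tray is at (323,290), with two black row lines at rows 270 and 307. Next I'll take a view of the other two trays and extract positions by mask.

Run:
```python
from h import *
goto([.467,-.235,.30],R(90))
w=snap("wrist");np.save("w2.npy",w,allow_pickle=True);print(get_clock(),get_joints().round(0) if hasattr(get_joints(),'round') else get_joints())
w1=np.load("w1.npy",allow_pickle=True).item()
a=cv2.resize(w1["color"][90:350,230:410],None,fx=2.2,fy=2.2,interpolation=cv2.INTER_CUBIC)
cv2.imwrite("pics/w1c.png",a)
cv2.imwrite("pics/w2.png",w["color"])
```

```text
3.65 [  3.  15.  24. 115.  -8.  51. 121.]
```

View pics/w1c.png

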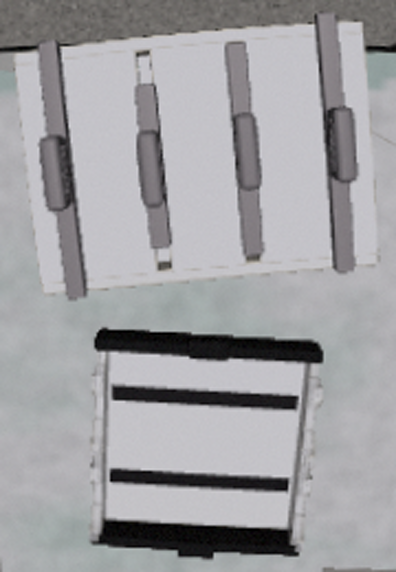

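View pics/w2.png

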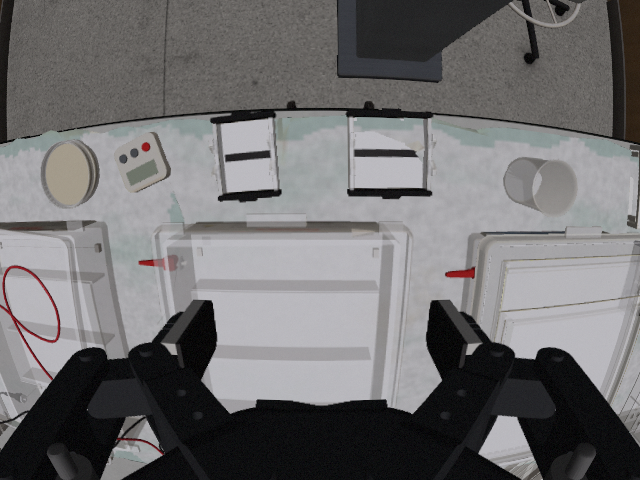

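The crop shows the large tray's floor lines and gates clearly, and the narrow and medium combs in the middle two slits. w2 shows the small tray at (247,155) with its line at (248,156), and the medium tray at (390,153) with its line at (387,153). The big white gel box lies just beyond both trays.

Run:
```python
from h import *
def comps(w,mask,roi,amin):
    x0,y0,x1,y1=roi;m=np.zeros(mask.shape,np.uint8);m[y0:y1,x0:x1]=mask[y0:y1,x0:x1]
    n,l,s,c=cv2.connectedComponentsWithStats(m,connectivity=4)
    return [l==i for i in range(1,n) if s[i,4]>=amin]
def fit(w,m,z):
    v,u=np.nonzero(m);p=np.array([onz(w,(a,b),z)[:2] for a,b in zip(u,v)])
    (c,s,a)=cv2.minAreaRect((p*1000).astype(np.float32));cc=p.mean(0)
    q=p-cc;d=np.linalg.eigh(q.T@q)[1][:,1];return np.array(c),np.array(s),cc*1000,np.degrees(np.arctan2(d[1],d[0]))%180,len(p)
w1=np.load("w1.npy",allow_pickle=True).item();w2=np.load("w2.npy",allow_pickle=True).item()
for w,roi,nm in((w1,(265,235,385,350),'L'),(w2,(335,108,445,200),'M'),(w2,(205,108,290,205),'S')):
    g=w["color"].max(2)
    for m in comps(w,(g<70).astype(np.uint8),roi,40):
        for z in (.005,.031):
            c,s,cc,a,n=fit(w,m,z);print(nm,z,c.round(1),s.round(1),cc.round(1),round(a,1),n)
hsv=w1["color"].astype(int);g=hsv.max(2)
print([hsv[r,c].tolist() for r,c in((150,297),(190,252),(150,275),(190,300))])
mask=((g>70)&(g<160)).astype(np.uint8)
for m in comps(w1,mask,(240,115,396,226),200):
    c,s,cc,a,n=fit(w1,m,.036);print('comb',c.round(1),s.round(1),cc.round(1),round(a,1),n)
```

```text
L 0.005 [526.  338.6] [127.7  14.2] [525.5 337.8] 86.3 1000
L 0.031 [518.5 338.3] [120.2  13.4] [518.  337.6] 86.3 1000
L 0.005 [556.2 336. ] [104.5   8. ] [556.2 335.7] 86.9 502
L 0.031 [546.9 335.8] [98.3  7.5] [546.9 335.6] 86.9 502
L 0.005 [608.3 333. ] [104.8   8. ] [608.1 331.4] 86.4 416
L 0.031 [595.9 333. ] [98.6  7.5] [595.7 331.5] 86.4 416
L 0.005 [649.7 331.2] [126.3  22.7] [648.1 331.5] 86.6 1062
L 0.031 [634.8 331.4] [118.8  21.3] [633.3 331.6] 86.6 1062
M 0.005 [ 362.7 -150.7] [ 11.1 131.4] [ 363.1 -156.9] 90.1 744
M 0.031 [ 364.9 -155.5] [ 10.5 123.6] [ 365.3 -161.4] 90.1 744
M 0.005 [ 411.2 -156. ] [ 7.3 73.5] [ 410.9 -156.5] 91.1 381
M 0.031 [ 410.5 -160.6] [ 6.9 69.2] [ 410.3 -161.1] 91.1 381
M 0.005 [ 459.  -149.8] [ 12.4 103.4] [ 458.1 -150.5] 91.1 669
M 0.031 [ 455.6 -154.7] [11.6 97.3] [ 454.7 -155.4] 91.1 669
S 0.005 [ 366.2 -320.5] [ 14.8 101.6] [ 365.4 -323.1] 93.0 693
S 0.031 [ 368.3 -315.3] [13.9 95.5] [ 367.5 -317.7] 93.0 693
S 0.005 [ 414.6 -319.8] [ 7.9 52.8] [ 414.6 -319.5] 93.9 281
S 0.031 [ 413.8 -314.7] [ 7.4 49.6] [ 413.7 -314.4] 93.9 281
S 0.005 [ 462.9 -319.4] [12.1 77.3] [ 462.  -319.3] 94.0 482
S 0.031 [ 459.2 -314.3] [11.3 72.7] [ 458.3 -314.1] 94.0 482
[[92, 88, 93], [200, 194, 196], [200, 194, 196], [126, 122, 128]]
comb [429.5 262.4] [124.9  16.8] [429.4 263.2] 5.9 1149
comb [420.1 356.4] [103.7  13.2] [419.3 355.8] 5.3 968
comb [422.7 404. ] [111.   16.6] [421.6 403.2] 4.6 1002
comb [422.4 308.6] [90.  13.3] [423.7 309.1] 5.5 796
```

The large tray's row lines are 52.0 mm apart when cast onto z=5 mm, so the lines lie on the tray floor and the calibration holds. The medium line's +y end is hidden, so I corrected that centre from the line's visible end. I'll locate the combs from their bar ends in the crop and do the narrow one first.

```bash
cat >> h.py <<'E'
H=.20
C={'wide1':((50,42),(78,296)),'narrow':((145,86),(161,247)),'medium':((236,44),(253,258)),'wide2':((325,14),(344,270))}
def combs():
    w=np.load("w1.npy",allow_pickle=True).item();o={}
    for k,e in C.items():
        a,b=[onz(w,(x/2.2+230,y/2.2+90),.038)[:2] for x,y in e];d=b-a
        o[k]=((a+b)/2,np.degrees(np.arctan2(d[1],d[0])),np.hypot(*d))
    return o
# tray targets: xy, bar angle
T={'narrow':((.4146,-.3197),93.9),'medium':((.4110,-.1535),91.0),'wide1':((.5562,.3360),86.3),'wide2':((.6082,.3323),86.3)}
def near(p,bar):
    q=np.array(get_joints());b=None
    for y in (bar+90,bar-90):
        j=inverse_kinematics(p,R(y))
        if j is not None and abs(np.array(j)[6])<170 and (b is None or np.abs(np.array(j)-q).max()<b[0]): b=(np.abs(np.array(j)-q).max(),y)
    return R(b[1])
def pick(k):
    xy,a,_=combs()[k];r=near([*xy,H],a);goto([*xy,H],r);move_gripper(.042,40)
    move_straight([*xy,.035]);move_gripper(0.0,40);print(k,'grip',round(get_opening(),4),np.round(get_ft_force(),1))
    move_straight([*xy,.09],max_speed=.08);move_straight([*xy,H],max_speed=.25);print('lifted',round(get_opening(),4),get_clock())
def place(k):
    xy,a=T[k];r=near([*xy,H],a);goto([*xy,H],r);move_straight([*xy,.09],max_speed=.2);f0=np.array(get_ft_force())
    for z in(.055,.046,.041,.0375):
        move_straight([*xy,z],max_speed=.05);f=np.array(get_ft_force())-f0;print(z,f.round(1),round(get_tcp_pos()[2],4))
        if np.abs(f).max()>15: print('STOP');return False
    move_gripper(.040);move_straight([*xy,.10],max_speed=.15);move_straight([*xy,H],max_speed=.25);print('placed',get_clock());return True
E
python3 - <<'E'
from h import *
for k,v in combs().items(): print(k,v[0].round(4),round(v[1],1),round(v[2],4))
pick('narrow')
w=snap("wrist");cv2.imwrite("pics/w3.png",w["color"])
E
```

```text
wide1 [0.4257 0.2655] 5.2 0.1293
narrow [0.4248 0.3103] 5.3 0.0808
medium [0.4171 0.3556] 5.0 0.1072
wide2 [0.4118 0.4008] 5.5 0.1294
narrow grip 0.0092 [-1.6 -1.1  6.4]
lifted 0.0094 9.2083
```

View pics/w3.png

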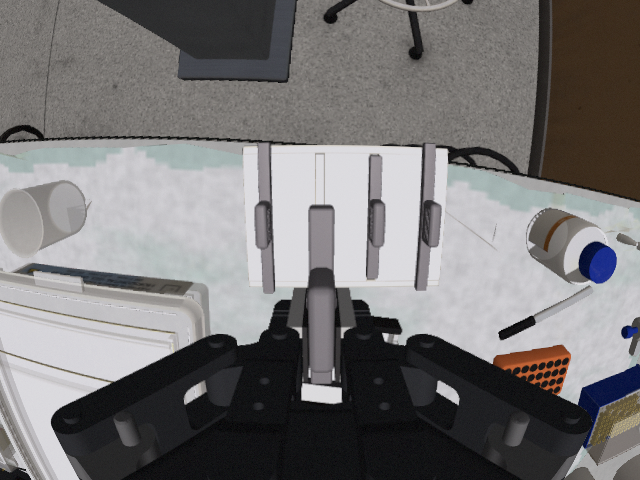

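The narrow comb is held straight at (320,300), and the other three combs haven't moved. Placing it now.

Run:
```python
from h import *
place('narrow')
goto([.467,-.235,.30],R(90))
w=snap("wrist");cv2.imwrite("pics/w4.png",cv2.resize(w["color"][80:230,180:480],None,fx=2.5,fy=2.5,interpolation=cv2.INTER_CUBIC))
```

```text
0.055 [-0.1 -0.  -0.6] 0.055
0.046 [ 0.6 -0.4 -0.3] 0.0457
0.041 [-0.6  0.6 -0.8] 0.0407
0.0375 [ 1.4 -0.7 -0.3] 0.0373
placed 15.4083
```

View pics/w4.png

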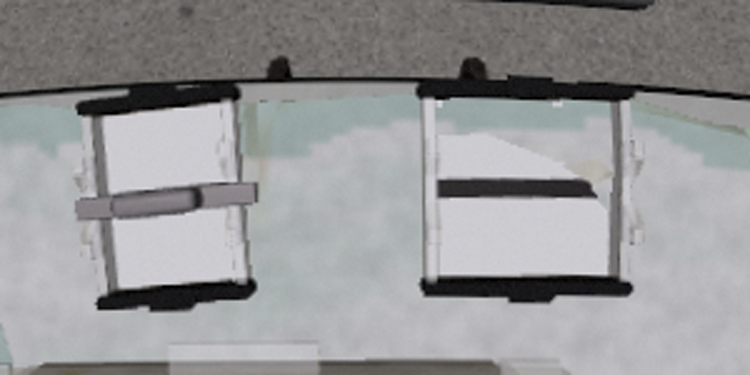

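The narrow comb is seated in the small tray: the bar lies on both walls at (75–257, 195). No contact force showed on the way down. Next come the other three, stopping if any contact force exceeds 15 N.

Run:
```python
from h import *
for k in('medium','wide2','wide1'):
    pick(k)
    if not .008<get_opening()<.012 or not place(k): break
else:
    goto([.467,.333,.30],R(90))
    w=snap("wrist");np.save("w5.npy",w,allow_pickle=True)
    a=cv2.resize(w["color"][90:350,230:410],None,fx=2.2,fy=2.2,interpolation=cv2.INTER_CUBIC)
    goto([.467,-.235,.30],R(90))
    w=snap("wrist");np.save("w6.npy",w,allow_pickle=True)
    b=cv2.resize(w["color"][80:230,200:440],None,fx=1.65,fy=1.65,interpolation=cv2.INTER_CUBIC)
    b=cv2.copyMakeBorder(b,0,a.shape[0]-b.shape[0],0,0,cv2.BORDER_CONSTANT)
    cv2.imwrite("pics/w5.png",np.hstack([a,b]))
print(get_clock())
```

```text
medium grip 0.0094 [-0.8 -0.   5.9]
lifted 0.009 21.7667
0.055 [-1.1  1.5 -0.6] 0.0552
0.046 [-1.6  1.8 -1.3] 0.046
0.041 [-1.5  0.2 -1. ] 0.041
0.0375 [-0.1  1.5 -0.2] 0.0374
placed 27.5167
wide2 grip 0.0092 [ 0.4 -0.5  6.8]
lifted 0.0094 32.7917
0.055 [-1.2  1.3  0.2] 0.0551
0.046 [-0.6  1.5 -0.1] 0.0455
0.041 [-1.6  0.9  0.7] 0.0407
0.0375 [0.2 2.1 0.2] 0.0372
placed 37.75
wide1 grip 0.0092 [ 0.2 -2.8  3.6]
lifted 0.0091 42.0917
0.055 [-0.5  0.1 -1.6] 0.0551
0.046 [-0.4 -0.1 -0.5] 0.0456
0.041 [-0.6  0.  -0. ] 0.0407
0.0375 [-0.6  0.  -1.3] 0.0372
placed 46.975
50.2
```

View pics/w5.png

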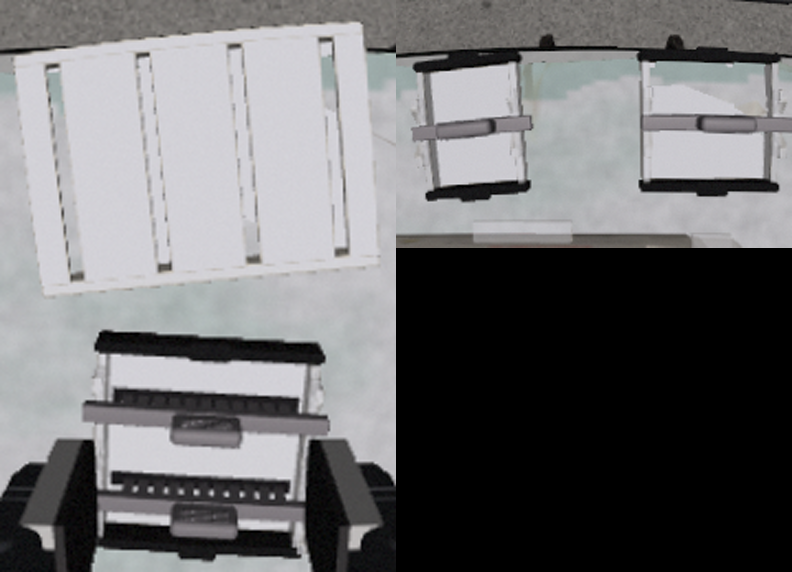

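Run:
```python
from h import *
c=capture("side")["color"]
cv2.imwrite("pics/s2.png",cv2.resize(c[150:430,255:455],None,fx=2.1,fy=2.1,interpolation=cv2.INTER_CUBIC))
```

```text
(no output)
```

View pics/s2.png

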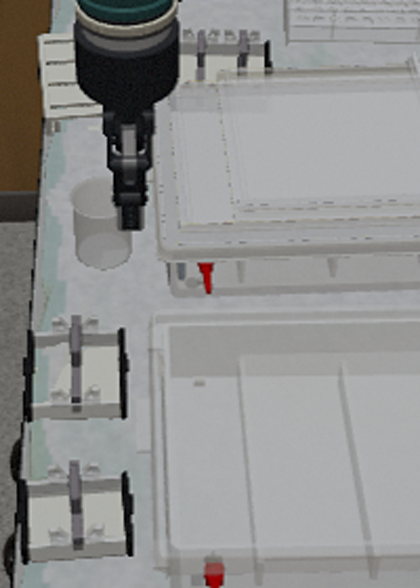

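All four bars lie in notches: two in the large tray and one each in the small and medium. The medium bar looks shifted toward +y, and its right end is cut off in the crop, so I'll measure all four from the masks.

Run:
```python
from h import *
w=np.load("w6.npy",allow_pickle=True).item();im=w["color"]
cv2.imwrite("pics/w7.png",cv2.resize(im[95:210,330:460],None,fx=5,fy=5,interpolation=cv2.INTER_CUBIC))
g=im.astype(int).max(2);w5=np.load("w5.npy",allow_pickle=True).item();g5=w5["color"].astype(int).max(2)
for nm,ww,gg,roi in(('M',w,g,(335,135,460,175)),('S',w,g,(200,135,300,180)),('L1',w5,g5,(262,272,386,288)),('L2',w5,g5,(276,306,370,324))):
    x0,y0,x1,y1=roi;m=np.zeros(gg.shape,np.uint8);m[y0:y1,x0:x1]=((gg[y0:y1,x0:x1]>75)&(gg[y0:y1,x0:x1]<150))
    n,l,s,_=cv2.connectedComponentsWithStats(m,connectivity=4);i=1+s[1:,4].argmax();v,u=np.nonzero(l==i)
    e=[onz(ww,(u[k],v[k]),.039)[:2] for k in(u.argmin(),u.argmax())]
    print(nm,s[i],np.round(e,4).tolist(),((e[0]+e[1])/2).round(4),round(np.hypot(*(e[1]-e[0])),4))
```

```text
M [ 348  135   96   40 1106] [[0.3917, -0.2038], [0.4086, -0.0966]] [ 0.4002 -0.1502] 0.1085
S [209 135  49  45 644] [[0.4144, -0.357], [0.4195, -0.3024]] [ 0.4169 -0.3297] 0.0549
L1 [267 272  73  16 476] [[0.5462, 0.2708], [0.5622, 0.3545]] [0.5542 0.3126] 0.0852
L2 [276 315  50   9 253] [[0.6004, 0.279], [0.604, 0.3382]] [0.6022 0.3086] 0.0594
```

View pics/w7.png

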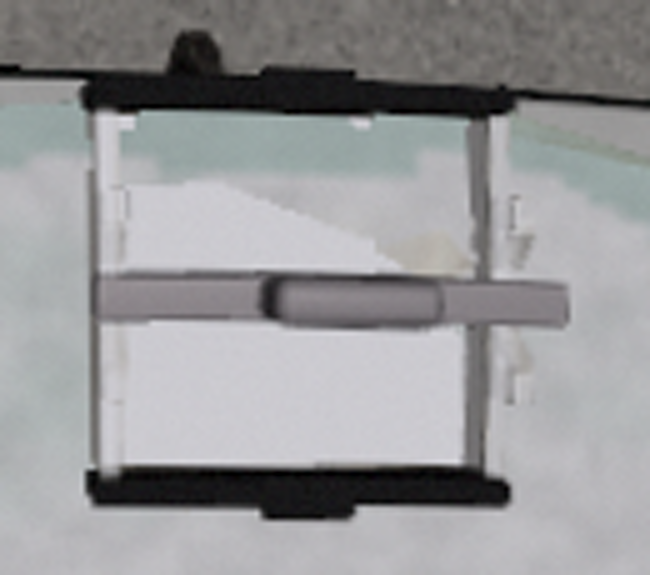

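The medium bar runs from x=98 to 568 in the crop, with the tray gates at 85–515. I'll compute its offset from the tray centre with heights taken into account.

Run:
```python
from h import *
w=np.load("w6.npy",allow_pickle=True).item()
f=lambda x,y,z:(onz(w,(330+x/5,95+y/5),z)[:2]*1000).round(1)
b=f(98,300,.039),f(568,305,.039);print('bar',b,(b[0]+b[1])/2)
for z in(.026,.031):
  for p in(((85,97),(515,100)),((88,488),(510,490)),((262,75),(356,75)),((262,515),(355,515))):
    e=[f(*q,z) for q in p];print(z,p,(e[0]+e[1])/2,np.hypot(*(e[1]-e[0])).round(1))
g=lambda x,y,z:(onz(w,(200+x/1.65,80+y/1.65),z)[:2]*1000).round(1)
b=g(412,132,.039),g(0,0,0)
# small tray (offset -396 in the hstack picture)
h=lambda x,y,z:g(x-396,y,z)
for nm,p,q,z in(('S bar',(412,133),(532,122),.039),('S gate far',(416,66),(521,58),.031),('S gate near',(427,194),(529,186),.031)):
    print(nm,(h(*p,z)+h(*q,z))/2,np.hypot(*(h(*p,z)-h(*q,z))).round(1))
w=np.load("w5.npy",allow_pickle=True).item()
k=lambda x,y,z:(onz(w,(230+x/2.2,90+y/2.2),z)[:2]*1000).round(1)
for nm,p,q,z in(('L bar',(84,410),(329,425),.039),('L gate near',(95,342),(323,354),.031)):
    print(nm,(k(*p,z)+k(*q,z))/2,np.hypot(*(k(*p,z)-k(*q,z))).round(1))
```

```text
bar (array([ 413.4, -201.8]), array([410.9, -95.8])) [ 412.15 -148.8 ]
0.026 ((85, 97), (515, 100)) [ 366.3  -154.85] 98.6
0.026 ((88, 488), (510, 490)) [ 455.7  -153.05] 98.9
0.026 ((262, 75), (356, 75)) [ 361.5  -153.85] 21.5
0.026 ((262, 515), (355, 515)) [ 461.9 -151.6] 21.8
0.031 ((85, 97), (515, 100)) [ 366.75 -155.75] 97.4
0.031 ((88, 488), (510, 490)) [ 455.05 -154.  ] 97.8
0.031 ((262, 75), (356, 75)) [ 362.  -154.8] 21.2
0.031 ((262, 515), (355, 515)) [ 461.2  -152.55] 21.5
S bar [ 414.8 -315.3] 82.2
S gate far [ 370.35 -318.55] 72.5
S gate near [ 458.25 -313.7 ] 71.9
L bar [554.7  337.05] 130.4
L gate near [518.55 338.25] 120.3
```

The medium comb's bar centre sits about 5 mm off the tray middle (limit 12) and within about 1 mm along the tray. The small and large combs are closer. The arm is clear at z=0.30, so I'm handing in.

```bash
python3 -c "
from cell import *
print(get_clock(),get_opening(),get_tcp_pos());finish_job()"
```

```text
50.25 0.04006569494191457 [ 0.46768289 -0.23400521  0.29982733]
the job is handed in; nothing more can be done
```

All four combs are out of the rack and seated: the narrow one in the small tray, the medium one in the medium tray, and the two wide ones in the two rows of the large tray. I handed the job in at 50 s of the 112 s allowed, with the arm clear of everything; the hand-in gives no verdict. No lowering showed more than about 2 N of contact force, and I kept the arm away from the beaker and bottle.

**Last checks from the wrist camera:**

| Comb | Along the tray | Across the tray |
|---|---|---|
| Narrow | within about 1 mm | within about 4 mm |
| Medium | about 1 mm off | about 5 mm off the middle (limit 12) |
| Wide, near row | about 1.5 mm off | about 1–2 mm off |

**Checks that failed or were incomplete:**
- **Automatic mask measurement:** the final mask measurement gave truncated or merged outlines. The numbers above come from bar and gate ends I read off the pictures instead.
- **Far-row wide comb:** the gripper partly hid it. I judged it only from its tab and visible bar, which line up with the row, at roughly 4 mm off the middle.
- **Bar height:** I didn't measure it directly. Each comb was released about 1 mm above its seat.

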